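Start the spindle of a puffed-rice press by its crank and hold it

ROBOT

A 6-joint arm with a two-finger parallel gripper is mounted at the origin on a cart in front of the work surface, level with it; the furniture and walls round the work are solid. World frame = base frame: x ahead of the robot, y to its left, z up, the work surface at z = 0. Lengths are in mm, angles in rad, forces in N, time in s.
With the tool pointing down it reaches from about 350 to 875 mm from the base axis. Payload 4.2 kg.
Tool frame: the origin (TCP) lies between the finger pads; the fingertips stand 11 mm ahead of it and the grasp point (between the pads) lies 8 mm behind it; z points along the fingers, y is the direction in which the jaws open and shut (so a half turn about z gives the same grasp; the last joint's range is limited). The gripper opens to 85 mm and grips with 20 to 120 N. Pads are 22 mm wide; open, the fingers measure 114 mm over their backs; the gripper's body (76 mm by 85 mm) begins 54 mm behind the grasp point. The pads swing forward as they close: fully open they stand 13 mm farther back than shut.
Start: joints at [0.259, 0.385, 0.008, 0, -1.194, -0.259], TCP at [624.979, 0.025, 242.312] pointing down, gripper open.
Joint ranges: [-3.14, 3.14], [-1.21, 2.06], [-1.07, 1.41], [-3.16, 2.05], [-2.99, -0.16], [-3.1, 3.1]. Speed limits (rad/s): [2.79, 2.79, 3.14, 3.14, 3.14, 3.14].

INTERFACE

Orientations are given as a unit quaternion [x, y, z, w].
In Python, from bench import * gives the robot as it stands.
- The arm moves only by the tool servo_tool, never from a script. Its argument "rows" is a list of rows, each a list of 7 numbers: the opening, from 0 (shut) to 1 (fully open), then the shift along the tool's x, y, z in cm, then the turn, a rotation vector about the tool's x, y, z in degrees. A call has 1 to 12 rows; each row shifts and turns the commanded pose from where the row before left it, along the tool's axes as they then stand; what a row does not reach is not made up. A row lasts 1/10 s, in which the tool goes at most 50 mm and 8.59 degrees, less where a joint would pass 70% of its speed; a pose out of reach is approached as far as the arm can. A call is refused whole if a number of a shift passes 5 or a number of a turn 8.59, either way. A call with a gripper value outside its range is refused whole. The fingers move at their own pace and stop on an object; the grip force is fixed at half the most. Time passes only in rows, so rows that do not move let the fingers close. It gives the time, the measured TCP pose, the force and the opening at its end, in the units of the state.
- read_state(): the state, without advancing time (a new reading comes with each control period).
- get_image(name): name is "scene" or "side" or "wrist"; returns a dict with "image" (420x560x3 uint8, red, green, blue), "mtx" (3x3 intrinsics, pixels), "extrinsics" (4x4, takes a point from camera to world coordinates). Camera axes: x right, y up, looking along -z (the intrinsics and any distortion apply to the point x, -y, -z); pixel columns grow to the right and rows downward; lengths in mm; the calibration is good to about 2 mm. A picture is of the moment at which its call begins. There is no depth.
- job_done(): hands the job in, once; it reports no verdict.
The state is a dict: "clock": time; "joints": joint angles; "joint_vel": joint speeds; "joint_efforts": joint torques, N m; "position": TCP position; "ee_rot": TCP orientation; "contact_force": force on the tool from outside, world axes, zero at the start; "wrist_torque": the same for the moment, N m; "gripper_width": finger opening in mm.
Only numpy, scipy, OpenCV 4.12 (cv2) and the standard library are available. Lean on these libraries where they do the work, as an engineer would, in place of code of your own. Each camera call takes 0.05 s, during which the arm holds its last target. There are 200 camera calls.

TASK

The crank-handled spindle of the little press is only resting on the start of its thread. Take the crank's upright hand grip, turn it backward (anticlockwise seen from above) until you notice the spindle drop into the thread, stop there, and then turn it forward (clockwise) one full turn so that it is properly started. Finish while still holding the grip there, fingers closed on it and the crank at rest; do not let go, and leave the things standing round the press where they are.

Things in the scene. Friction and masses are not known exactly. Their poses are not given: they have to be found in the camera images.
- press_axis (a point): Top centre of the press's dark steel boss (58 mm across), on the spindle's vertical turning axis, 166 mm above the table. x is level and square to the crossbar, z up. The press stands fixed: wooden board 150 x 200 x 16 mm, white tub of rice puffs, two steel posts 156 mm apart along y, aluminium crossbar with its top 156 mm above the table.
- grip_center (a point): Centre (half-way up) of the crank's hand grip: an upright wooden sleeve, closed at the top, 25 mm across, 50 mm tall, 55 mm from the spindle's axis; its top is about 256 to 263 mm above the table at the start. About 10 mm below it lies a flat steel crank arm 20 mm wide. Nothing else near it stands as high. Lead it round a level circle of 55 mm radius to crank; under 2 N is needed.
- grip: The same sleeve, origin at the centre of its underside, z up. It spins freely on an 11 mm pin and floats along it on a light spring (60 N/m, 45 g), free to move 10 mm down and 17 mm up on the pin from rest. So keep it at the height where it was gripped: the crank below can still climb up to 5.4 mm, drop 10 mm and sink 10 mm more while the sleeve is led round.
- crank (a joint): Turn of the crank and spindle in rad, growing clockwise seen from above (forward, screwing down). Starts between 0.7 and 3.4. At 0 the arm points along the x axis of press_axis and the thread begins: turned backward to between 0 and about -0.15 the spindle drops. Counts on over whole turns (stops at -6 and 13.2); stays where it is left.
- crank_lift (a joint): Height of spindle and crank in m, negative is lower. Thread lead 10 mm. Resting on the thread's first turn it reads about -0.0016 per rad of crank; at the drop it falls from about 0 to -0.010; one full turn forward brings it to about -0.020. The spindle (0.55 kg) sinks by its own weight and has up to 2 mm of upward play.
- spice_jar_center (a point): Centre of a loose spice jar standing by the press, 46 mm across, 106 mm tall, to be left alone.
- honey_center (a point): Centre of a loose honey jar standing by the press, 71 mm across, 110 mm tall, to be left alone.
- brush_center (a point): Centre of a loose flat paste brush, 200 x 27 x 12 mm, lying in front of the press, to be left alone.

How it is judged (in metres and radians):
On the way:
1. the crank has been turned backward past the thread's start and the spindle has dropped into the thread (value of joint crank below 0.05 rad and value of joint crank_lift below -0.008 m), for 0.1 s.
At the end, for the whole second after the job is handed in: After the drop the crank stands one full turn forward of the thread's start (crank 5.68 to 6.83, about 33 degrees either way), the spindle is down in its thread (crank_lift below -0.016), the crank is at rest, and the fingers still press on the hand grip with more than 1 N (value of joint crank between 5.68 and 6.83 rad and value of joint crank_lift below -0.016 m and velocity of joint crank between -0.1 and 0.1 rad/s and contact force between the fingers and grip above 1 N); the arm keeps its last pose, push and grip.
It fails at once if the crank was wound back far (over 75 degrees) past the drop (value of joint crank below -1.3 rad).
It fails at once if the spice jar by the press was moved more than 25 mm (distance of spice_jar_center from where it was at the start of the episode above 0.025 m).
It fails at once if the honey by the press was moved more than 25 mm (distance of honey_center from where it was at the start of the episode above 0.025 m).
It fails at once if the brush by the press was moved more than 25 mm (distance of brush_center from where it was at the start of the episode above 0.025 m).
It also fails if it takes over 64 s, if anything falls off the work surface, if the arm or the gripper's body presses on something with over 40 N, if the wrist force passes 120 N, or if a joint passes its speed limit or range.

## Working session

There is one attempt and no reset: what is moved stays moved. The work goes in short steps, Python scripts to look and compute and a tool call to move; the robot and the scene stay as the last step left them, time stands still between calls to the robot, and variables do not carry over. Pictures are saved under pics/ and viewed, about 8 in all and at most 12, crops included, and the job is handed in when it is done.

Besides the shell and the picture viewer there is one more tool, called after "Emit:" in YAML: its name, and indented under it one key for each argument. servo_tool: Moves the arm, as the interface text tells. Its arguments: {"type":"object","properties":{"rows":{"type":"array","items":{"type":"array","items":{"type":"number"}}}},"required":["rows"]}

```bash
mkdir -p pics; cat > h.py <<'E'
from bench import *
import numpy as np, cv2, json
def snap(n,f):
    d=get_image(n); cv2.imwrite(f'pics/{f}.png',d['image'][:,:,::-1])
    np.savez(f'pics/{f}.npz',K=d['mtx'],E=d['extrinsics'],**({'D':d['distortion']} if 'distortion' in d else {}))
    return d
def ray(f,u,v):
    z=np.load(f'pics/{f}.npz'); K,E=z['K'],z['E']
    p=np.linalg.solve(K,[u,v,1]); d=E[:3,:3]@np.array([p[0],-p[1],-p[2]]); return E[:3,3],d/np.linalg.norm(d)
def proj(f,P):
    z=np.load(f'pics/{f}.npz'); K,E=z['K'],z['E']
    c=E[:3,:3].T@(np.array(P)-E[:3,3]); p=K@np.array([c[0],-c[1],-c[2]]); return p[:2]/p[2]
def tri(obs):
    A=np.zeros((3,3));b=np.zeros(3)
    for o in obs:
        c,d=ray(*o);M=np.eye(3)-np.outer(d,d);A+=M;b+=M@c
    P=np.linalg.solve(A,b); return P,[np.linalg.norm(np.cross(P-ray(*o)[0],ray(*o)[1])) for o in obs]
def atz(f,u,v,z):
    c,d=ray(f,u,v); return c+d*(z-c[2])/d[2]
E
python3 - <<'E'
from h import *
for n in ['scene','side','wrist']:
    d=snap(n,n+'0'); print(n,d.keys(),d['extrinsics'][:3,3].round())
a=[cv2.imread(f'pics/{n}0.png') for n in ['scene','side','wrist']]
cv2.imwrite('pics/w.png',a[2])
E
```

```text
scene dict_keys(['image', 'mtx', 'extrinsics']) [-30. 532. 540.]
side dict_keys(['image', 'mtx', 'extrinsics']) [ 580. -674.  584.]
wrist dict_keys(['image', 'mtx', 'extrinsics']) [625. -78. 373.]
```

View pics/scene0.png

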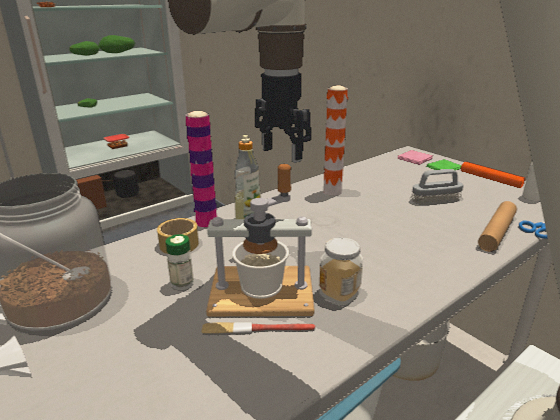

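View pics/side0.png

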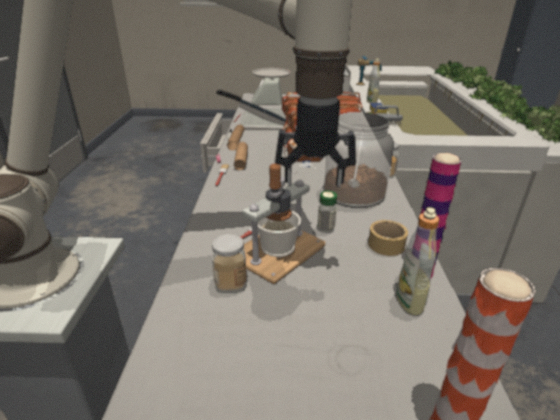

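The scene view has the press at about (262,260) with a brown grip near (285,180). The side view has the grip near (275,178). I'll enlarge both.

```bash
python3 - <<'E'
from h import *
a=cv2.imread('pics/scene0.png')[155:325,195:325]; b=cv2.imread('pics/side0.png')[155:285,205:335]
a=cv2.resize(a,None,fx=3.5,fy=3.5,interpolation=cv2.INTER_CUBIC); b=cv2.resize(b,None,fx=4.5,fy=4.5,interpolation=cv2.INTER_CUBIC)
a=cv2.resize(a,(340,int(a.shape[0]*340/a.shape[1])))
c=np.zeros((600,800,3),np.uint8)
a=cv2.resize(cv2.imread('pics/scene0.png')[155:305,205:305],(400,600),interpolation=cv2.INTER_CUBIC)
b=cv2.resize(cv2.imread('pics/side0.png')[150:300,230:330],(400,600),interpolation=cv2.INTER_CUBIC)
cv2.imwrite('pics/c1.png',np.hstack([a,b]))
E
```

```text
(no output)
```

View pics/c1.png

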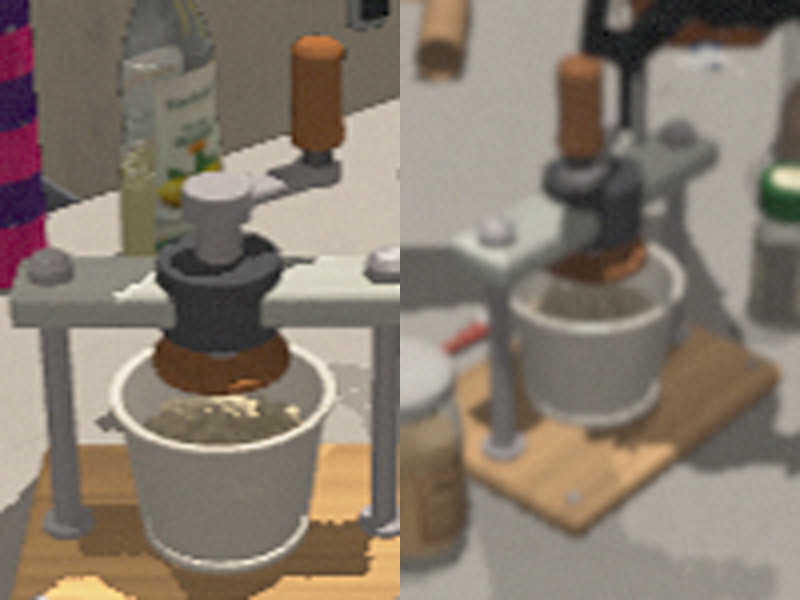

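View pics/wrist0.png

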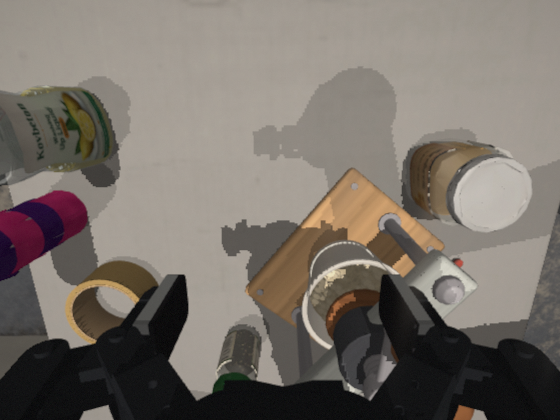

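```bash
python3 - <<'E'
from h import *
g=lambda a,b:tri([('scene0',205+a[0]/4,155+a[1]/4),('side0',230+(b[0]-400)/4,150+b[1]/4)])
print('grip',g((318,95),(580,106)))
print('boss',g((219,263),(593,182)))
print('boltL',g((385,262),(496,230)))
print('boltR',g((50,264),(679,133)))
c=('scene0',205+318/4,155+95/4);print('atz',atz(*c,235))
for u,v in [(341,248)]: print('honey top',atz('scene0',u,v,110))
print('honey side',atz('side0',229,244,110))
print('spice',atz('scene0',178,241,106),atz('side0',328,197,106))
print('brush',atz('scene0',205,327,8),atz('scene0',314,327,8))
E
```

```text
grip (array([548.42121221,  54.55300092, 232.39827084]), [np.float64(0.7588371378377627), np.float64(0.7588371378377822)])
boss (array([554.1236942 , 108.13445692, 160.19973021]), [np.float64(0.3251981996304224), np.float64(0.32519819963044144)])
boltL (array([504.36198886,  50.07178992, 161.49978484]), [np.float64(0.29045874395390325), np.float64(0.2904587439540652)])
boltR (array([603.01996285, 169.29529583, 160.82192017]), [np.float64(0.2674633610657834), np.float64(0.26746336106591273)])
atz [542.08927745  59.11134561 235.        ]
honey top [4.48023688e+02 3.03186253e-01 1.10000000e+02]
honey side [456.47841475 -13.27716758 110.        ]
spice [671.57593201 220.42095095 106.        ] [676.72979005 204.38810324 106.        ]
brush [527.42974548 253.57442935   8.        ] [405.46919245 104.63817499   8.        ]
```

```bash
python3 - <<'E'
from h import *
from scipy.spatial.transform import Rotation as R
s=read_state();print(s); print(R.from_quat(s['ee_rot']).as_matrix().round(3))
E
```

```text
{'clock': 0.15, 'joints': array([ 2.58607586e-01,  3.85386721e-01,  6.93587454e-03, -3.45078597e-04,
       -1.19400124e+00, -2.58608191e-01]), 'joint_vel': array([-0.00103527, -0.00325922,  0.00447591,  0.00134473, -0.00194446,
        0.00061537]), 'joint_efforts': array([-6.03353892e-04, -3.92678475e+01,  1.88581592e+01,  4.18858320e+00,
       -3.39302780e-03,  5.70479813e-06]), 'position': array([6.24577648e+02, 1.87985384e-02, 2.41468271e+02]), 'ee_rot': array([-7.07061330e-01,  7.07151726e-01,  5.54865215e-04, -6.35006392e-04]), 'contact_force': array([0.02460725, 0.25293178, 0.36554707]), 'wrist_torque': array([-0.00813542,  0.00718726, -0.01831156]), 'gripper_width': 85.50640782270868}
[[-0.    -1.    -0.002]
 [-1.     0.    -0.   ]
 [ 0.     0.002 -1.   ]]
```

Emit:
servo_tool:
  rows:
    - [1,0,0,-3,0,0,0]
    - [1,0,0,-4,0,0,0]
    - [1,-1.8,2.5,0,0,0,0]
    - [1,-1.8,2.5,0,0,0,0]
    - [1,-1.85,2.65,0,0,0,0]
    - [1,0,0,0,0,0,0]
    - [1,0,0,0,0,0,0]

```text
clock: 0.85
position: [548.2, 54.8, 312.6]
ee_rot: [0.708, -0.707, 0.0, -0.0]
contact_force: [-0.2, -0.0, -0.1]
gripper_width: 85.2
```

```bash
python3 - <<'E'
from h import *
snap('wrist','wrist1'); s=read_state(); print(s['position'],s['contact_force'])
for z in (210,260): print(proj('wrist1',[548,54.5,z]))
print(proj('wrist1',[553.7,109.5,166]))
E
```

```text
[548.69916979  54.52957822 312.37452141] [ 1.56578163  0.44362007 -0.02234295]
[284.02764474 214.03023151]
[284.03747172 240.40468385]
[277.66592366 255.65329356]
```

View pics/wrist1.png

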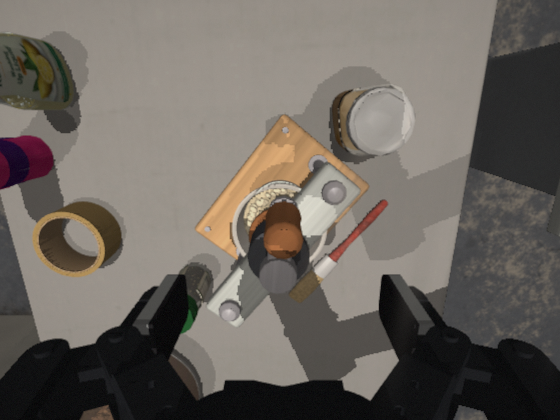

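The wrist view shows the grip top at about (283,237), with bolts at (334,191) and (229,312). This matches the projections, so the grip is where I estimated it.

```bash
python3 - <<'E'
from h import *
L=atz('wrist1',334,191,161);Rr=atz('wrist1',229,312,161)
print(L,Rr,(L+Rr)/2,np.linalg.norm(L-Rr),np.degrees(np.arctan2(*(Rr-L)[1::-1])))
print(atz('wrist1',283,237,258))
print(proj('wrist1',[548,54.5,210]), tri([('wrist1',283,237),('side0',275,165.5),('scene0',284.5,166)]))
E
```

```text
[504.17494745  49.42594263 161.        ] [602.34156759 173.53280406 161.        ] [553.25825752 111.47937335 161.        ] 158.23779057220585 51.65654474179008
[548.62973029  53.1243961  258.        ]
[284.02764474 214.03023151] (array([548.68517418,  53.86897445, 257.05997359]), [np.float64(0.3348977682158502), np.float64(0.7906323548406576), np.float64(0.5918490680138575)])
```

Emit:
servo_tool:
  rows:
    - [1,0,0,2.5,0,0,0]
    - [1,0,0,2.5,0,0,0]
    - [1,0,0,2.0,0,0,0]
    - [1,0,0,1.4,0,0,0]
    - [1,0,0,0,0,0,0]
    - [0.5,0,0,0,0,0,0]
    - [0,0,0,0,0,0,0]
    - [0,0,0,0,0,0,0]
    - [0,0,0,0,0,0,0]
    - [0,0,0,0,0,0,0]
    - [0,0,0,0,0,0,0]
    - [0,0,0,0,0,0,0]

```text
clock: 2.1
position: [548.6, 54.6, 228.5]
ee_rot: [0.707, -0.707, 0.0, -0.0]
contact_force: [0.2, 0.2, 0.3]
gripper_width: 23.8
```

```bash
python3 - <<'E'
from h import *
snap('side','side1');snap('scene','scene1'); s=read_state(); print(s['position'],s['contact_force'],s['gripper_width'])
a=cv2.resize(cv2.imread('pics/scene1.png')[135:285,205:305],(400,600),interpolation=cv2.INTER_CUBIC)
b=cv2.resize(cv2.imread('pics/side1.png')[130:280,230:330],(400,600),interpolation=cv2.INTER_CUBIC)
cv2.imwrite('pics/c2.png',np.hstack([a,b]))
E
```

```text
[548.61156689  54.57975617 228.43915557] [ 0.54138641 -0.08351673  0.52880162] 23.85151385674413
```

View pics/c2.png

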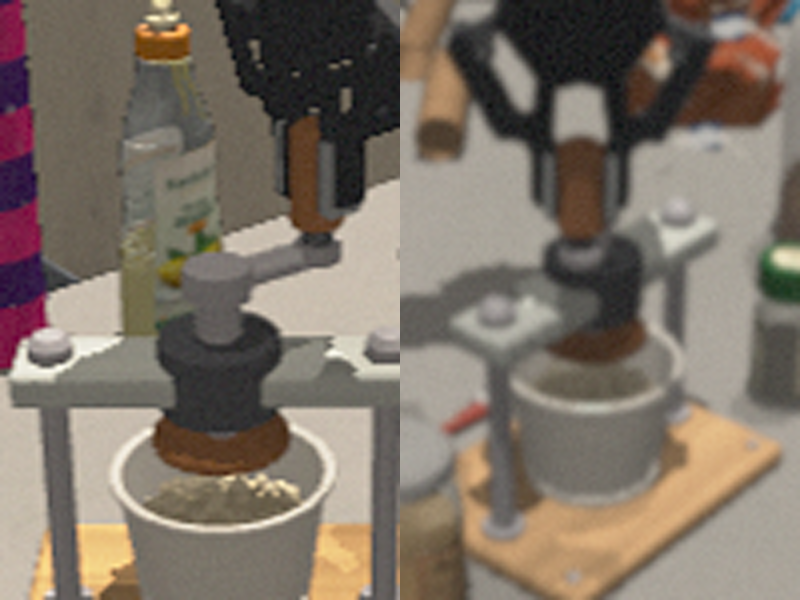

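The fingers hold the grip at 23.9 mm opening, with both pads on it and the tips clear of the arm. I'll compute the circle steps.

```bash
cat >> h.py <<'E'
def arc(a0,a1,n,c=(553.6,109.5),r=55.,start=None,dz=0):
    # rows in tool cm; world (dx,dy)->tool (-dy,-dx)
    p=np.array(start if start is not None else [c[0]+r*np.cos(np.radians(a0)),c[1]+r*np.sin(np.radians(a0))]);out=[]
    for a in np.linspace(a0,a1,n+1)[1:]:
        t=np.array([c[0]+r*np.cos(np.radians(a)),c[1]+r*np.sin(np.radians(a))]);d=np.round((t-p)/10,2);p=p+d*10
        out.append([0,-d[1],-d[0],round(dz/n/10,3),0,0,0])
    print(json.dumps([[round(float(x),3)+0 for x in r] for r in out]),'end',p)
E
python3 - <<'E'
from h import *
arc(-95.2,-50.2,9); arc(-50.2,-26.2,6)
E
```

```text
[[0.0, 0.02, -0.48, 0.0, 0.0, 0.0, 0.0], [0.0, -0.02, -0.48, 0.0, 0.0, 0.0, 0.0], [0.0, -0.06, -0.47, 0.0, 0.0, 0.0, 0.0], [0.0, -0.1, -0.47, 0.0, 0.0, 0.0, 0.0], [0.0, -0.14, -0.46, 0.0, 0.0, 0.0, 0.0], [0.0, -0.18, -0.45, 0.0, 0.0, 0.0, 0.0], [0.0, -0.22, -0.42, 0.0, 0.0, 0.0, 0.0], [0.0, -0.26, -0.41, 0.0, 0.0, 0.0, 0.0], [0.0, -0.29, -0.38, 0.0, 0.0, 0.0, 0.0]] end [588.81520809  67.22635808]
[[0.0, -0.26, -0.29, 0.0, 0.0, 0.0, 0.0], [0.0, -0.27, -0.26, 0.0, 0.0, 0.0, 0.0], [0.0, -0.29, -0.25, 0.0, 0.0, 0.0, 0.0], [0.0, -0.31, -0.23, 0.0, 0.0, 0.0, 0.0], [0.0, -0.33, -0.2, 0.0, 0.0, 0.0, 0.0], [0.0, -0.34, -0.18, 0.0, 0.0, 0.0, 0.0]] end [602.90603347  85.2444062 ]
```

Emit:
servo_tool:
  rows:
    - [0,0.02,-0.48,0,0,0,0]
    - [0,-0.02,-0.48,0,0,0,0]
    - [0,-0.06,-0.47,0,0,0,0]
    - [0,-0.1,-0.47,0,0,0,0]
    - [0,-0.14,-0.46,0,0,0,0]
    - [0,-0.18,-0.45,0,0,0,0]
    - [0,-0.22,-0.42,0,0,0,0]
    - [0,-0.26,-0.41,0,0,0,0]
    - [0,-0.29,-0.38,0,0,0,0]
    - [0,0,0,0,0,0,0]
    - [0,0,0,0,0,0,0]

```text
clock: 3.3
position: [589.4, 68.1, 228.3]
ee_rot: [0.707, -0.707, -0.0, -0.001]
contact_force: [-1.5, 5.1, -0.2]
gripper_width: 23.4
```

```bash
python3 - <<'E'
from h import *
snap('scene','scene2');snap('side','side2'); s=read_state(); print(s['position'],s['contact_force'],s['wrist_torque'],s['gripper_width'])
E
```

```text
[589.36635973  68.0731736  228.39603674] [-2.96974728  5.04730952  0.28366112] [ 1.2308218   0.80382688 -0.03348522] 23.621514524954428
```

```bash
cat >> h.py <<'E'
def hub(f,ref='scene1'):
    # hub cylinder in scene image
    t=cv2.imread(f'pics/{ref}.png')[196:222,249:270]; a=cv2.imread(f'pics/{f}.png')[180:260,240:280]
    m=cv2.matchTemplate(a,t,cv2.TM_CCOEFF_NORMED);_,v,_,l=cv2.minMaxLoc(m);return l[0]+240-249,l[1]+180-196,round(v,3)
def look(f):
    snap('scene',f);s=read_state();print(hub(f),s['clock'],s['position'].round(1),s['contact_force'].round(2),s['gripper_width'].round(1))
E
python3 - <<'E'
from h import *
print(hub('scene1'),hub('scene2'),proj('scene1',[553.6,110,200])-proj('scene1',[553.6,110,190]))
arc(-50.2,-38.2,4,start=(588.8,67.2),c=(553.2,110.2))
arc(-38.2,-26.2,4,c=(553.2,110.2))
E
```

```text
(0, 0, 1.0) (0, 0, 0.728) [-0.14217422 -4.98735649]
[[0.0, -0.26, -0.18, 0.0, 0.0, 0.0, 0.0], [0.0, -0.21, -0.2, 0.0, 0.0, 0.0, 0.0], [0.0, -0.21, -0.2, 0.0, 0.0, 0.0, 0.0], [0.0, -0.22, -0.18, 0.0, 0.0, 0.0, 0.0]] end [596.4  76.2]
[[0.0, -0.23, -0.17, 0.0, 0.0, 0.0, 0.0], [0.0, -0.24, -0.16, 0.0, 0.0, 0.0, 0.0], [0.0, -0.25, -0.15, 0.0, 0.0, 0.0, 0.0], [0.0, -0.25, -0.13, 0.0, 0.0, 0.0, 0.0]] end [602.52212912  85.88753826]
```

Emit:
servo_tool:
  rows:
    - [0,-0.26,-0.18,0,0,0,0]
    - [0,-0.21,-0.2,0,0,0,0]
    - [0,-0.21,-0.2,0,0,0,0]
    - [0,-0.22,-0.18,0,0,0,0]
    - [0,0,0,0,0,0,0]
    - [0,0,0,0,0,0,0]

```text
clock: 4.0
position: [597.1, 76.7, 228.5]
ee_rot: [0.707, -0.707, 0.0, -0.001]
contact_force: [0.0, 2.2, -0.0]
gripper_width: 23.4
```

```bash
python3 -c "
from h import *
look('s3')"
```

```text
Traceback (most recent call last):
  File "h.py", line 32, in look
    snap('scene',f);s=read_state();print(hub(f),s['clock'],s['position'].round(1),s['contact_force'].round(2),s['gripper_width'].round(1))
                                                                                                              ^^^^^^^^^^^^^^^^^^^^^^^^
AttributeError: 'float' object has no attribute 'round'
```

Emit:
servo_tool:
  rows:
    - [0,-0.23,-0.17,0,0,0,0]
    - [0,-0.24,-0.16,0,0,0,0]
    - [0,0,0,0,0,0,0]
    - [0,0,0,0,0,0,0]

```text
clock: 4.45
position: [599.8, 80.6, 228.2]
ee_rot: [-0.707, 0.707, -0.0, 0.0]
contact_force: [0.2, 0.4, -0.7]
gripper_width: 23.9
```

```bash
python3 -c "
from h import *
look('s4')"
```

```text
Traceback (most recent call last):
  File "h.py", line 32, in look
    snap('scene',f);s=read_state();print(hub(f),s['clock'],s['position'].round(1),s['contact_force'].round(2),s['gripper_width'].round(1))
                                                                                                              ^^^^^^^^^^^^^^^^^^^^^^^^
AttributeError: 'float' object has no attribute 'round'
```

```bash
sed -i "s/s\['gripper_width'\].round(1)/s['gripper_width']/" h.py; python3 -c "
from h import *
print(hub('s3'),hub('s4'));look('s5')
a=[cv2.resize(cv2.imread(f'pics/{f}.png')[170:245,225:305],(400,375),interpolation=cv2.INTER_CUBIC) for f in ('scene2','s5')]
cv2.imwrite('pics/c3.png',np.hstack(a))"
```

```text
(0, 0, 0.747) (1, 0, 0.666)
(1, 0, 0.665) 4.55 [599.8  80.6 228.3] [-0.01 -0.16 -0.49] 23.90438561006794
```

View pics/c3.png

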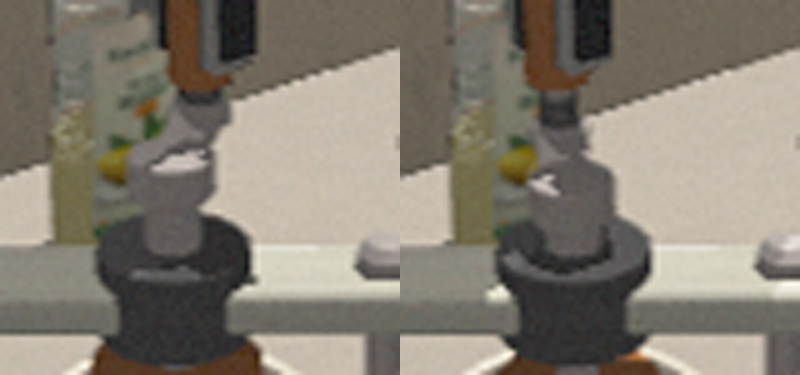

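Emit:
servo_tool:
  rows:
    - [0,-0.24,-0.15,0,0,0,0]
    - [0,0,0,0,0,0,0]
    - [0,0,0,0,0,0,0]

```text
clock: 4.85
position: [601.3, 83.3, 228.3]
ee_rot: [0.707, -0.707, 0.0, -0.0]
contact_force: [-0.2, -0.6, -0.5]
gripper_width: 23.5
```

```bash
python3 -c "
from h import *
look('s6');snap('side','side6')
F=lambda f,b:cv2.resize(cv2.imread(f'pics/{f}.png')[b[0]:b[0]+60,b[1]:b[1]+50],(250,300),interpolation=cv2.INTER_CUBIC)
a=np.hstack([F(f,(178,232)) for f in ('s3','s5','s6')]);b=np.hstack([F(f,(165,250)) for f in ('side1','side2','side6')])
cv2.imwrite('pics/c4.png',np.vstack([a,b]))"
```

```text
(0, 0, 0.682) 4.9 [601.3  83.3 228.3] [ 0.81 -0.46  0.27] 24.130420790023322
```

View pics/c4.png

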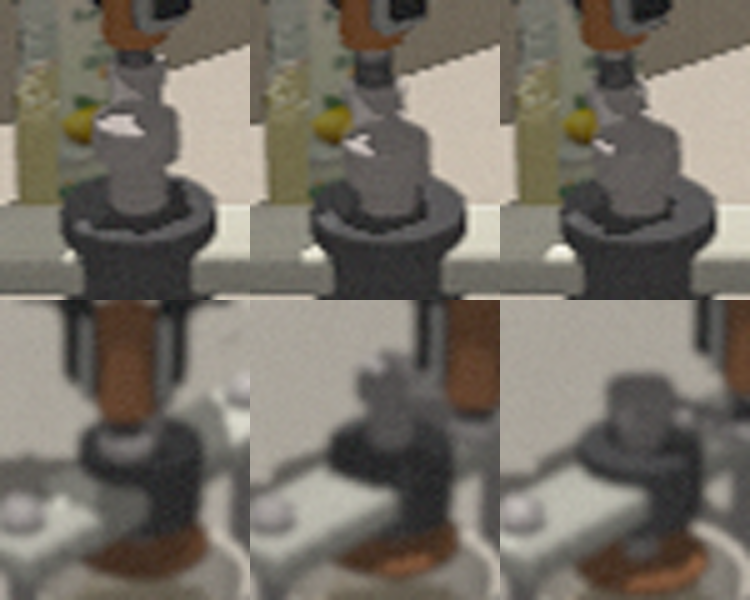

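The drop is visible: between s3 and s5 the hub sinks about 4 px (roughly 8–10 mm), and the side view agrees. Now I'll plan the forward turn, lowering the grip 5 mm over the turn so it stays within its float.

```bash
python3 -c "
from h import *
arc(-29.2,-119.2,11,start=(601.3,83.3),c=(553.2,110.2),dz=1.65)"
```

```text
[[0.0, 0.65, 0.44, 0.015, 0.0, 0.0, 0.0], [0.0, 0.59, 0.52, 0.015, 0.0, 0.0, 0.0], [0.0, 0.51, 0.6, 0.015, 0.0, 0.0, 0.0], [0.0, 0.41, 0.66, 0.015, 0.0, 0.0, 0.0], [0.0, 0.32, 0.72, 0.015, 0.0, 0.0, 0.0], [0.0, 0.22, 0.75, 0.015, 0.0, 0.0, 0.0], [0.0, 0.1, 0.78, 0.015, 0.0, 0.0, 0.0], [0.0, -0.01, 0.79, 0.015, 0.0, 0.0, 0.0], [0.0, -0.12, 0.77, 0.015, 0.0, 0.0, 0.0], [0.0, -0.23, 0.75, 0.015, 0.0, 0.0, 0.0], [0.0, -0.33, 0.71, 0.015, 0.0, 0.0, 0.0]] end [526.4  62.2]
```

Emit:
servo_tool:
  rows:
    - [0,0.65,0.44,0.015,0,0,0]
    - [0,0.59,0.52,0.015,0,0,0]
    - [0,0.51,0.6,0.015,0,0,0]
    - [0,0.41,0.66,0.015,0,0,0]
    - [0,0.32,0.72,0.015,0,0,0]
    - [0,0.22,0.75,0.015,0,0,0]
    - [0,0.1,0.78,0.015,0,0,0]
    - [0,-0.01,0.79,0.015,0,0,0]
    - [0,-0.12,0.77,0.015,0,0,0]
    - [0,-0.23,0.75,0.015,0,0,0]
    - [0,-0.33,0.71,0.015,0,0,0]
    - [0,0,0,0,0,0,0]

```text
clock: 6.15
position: [524.2, 62.5, 226.3]
ee_rot: [0.707, -0.707, -0.001, 0.001]
contact_force: [-2.4, -0.3, -0.7]
gripper_width: 23.9
```

```bash
python3 -c "
from h import *
look('s7')
arc(-119.2,-209.2,11,start=(526.4,62.2),c=(553.2,110.2),dz=1.65)"
```

```text
(5, 3, 0.677) 6.2 [524.4  62.4 226.2] [-3.42 -0.39 -1.23] 23.28327426876201
[[0.0, -0.43, 0.66, 0.015, 0.0, 0.0, 0.0], [0.0, -0.52, 0.59, 0.015, 0.0, 0.0, 0.0], [0.0, -0.6, 0.51, 0.015, 0.0, 0.0, 0.0], [0.0, -0.66, 0.41, 0.015, 0.0, 0.0, 0.0], [0.0, -0.72, 0.32, 0.015, 0.0, 0.0, 0.0], [0.0, -0.75, 0.22, 0.015, 0.0, 0.0, 0.0], [0.0, -0.78, 0.1, 0.015, 0.0, 0.0, 0.0], [0.0, -0.79, -0.01, 0.015, 0.0, 0.0, 0.0], [0.0, -0.77, -0.12, 0.015, 0.0, 0.0, 0.0], [0.0, -0.75, -0.23, 0.015, 0.0, 0.0, 0.0], [0.0, -0.71, -0.33, 0.015, 0.0, 0.0, 0.0]] end [505.2 137. ]
```

```bash
python3 -c "
from h import *
arc(-121.3,-211.3,11,start=(524.3,62.4),c=(553.0,110.2),dz=1.65)"
```

```text
[[0.0, -0.53, 0.63, 0.015, 0.0, 0.0, 0.0], [0.0, -0.55, 0.57, 0.015, 0.0, 0.0, 0.0], [0.0, -0.61, 0.48, 0.015, 0.0, 0.0, 0.0], [0.0, -0.68, 0.39, 0.015, 0.0, 0.0, 0.0], [0.0, -0.73, 0.3, 0.015, 0.0, 0.0, 0.0], [0.0, -0.76, 0.18, 0.015, 0.0, 0.0, 0.0], [0.0, -0.78, 0.08, 0.015, 0.0, 0.0, 0.0], [0.0, -0.79, -0.04, 0.015, 0.0, 0.0, 0.0], [0.0, -0.77, -0.15, 0.015, 0.0, 0.0, 0.0], [0.0, -0.74, -0.25, 0.015, 0.0, 0.0, 0.0], [0.0, -0.7, -0.36, 0.015, 0.0, 0.0, 0.0]] end [506.  138.8]
```

Emit:
servo_tool:
  rows:
    - [0,-0.53,0.63,0.015,0,0,0]
    - [0,-0.55,0.57,0.015,0,0,0]
    - [0,-0.61,0.48,0.015,0,0,0]
    - [0,-0.68,0.39,0.015,0,0,0]
    - [0,-0.73,0.3,0.015,0,0,0]
    - [0,-0.76,0.18,0.015,0,0,0]
    - [0,-0.78,0.08,0.015,0,0,0]
    - [0,-0.79,-0.04,0.015,0,0,0]
    - [0,-0.77,-0.15,0.015,0,0,0]
    - [0,-0.74,-0.25,0.015,0,0,0]
    - [0,-0.7,-0.36,0.015,0,0,0]
    - [0,0,0,0,0,0,0]

```text
clock: 7.4
position: [508.0, 140.9, 224.5]
ee_rot: [0.707, -0.707, -0.001, -0.001]
contact_force: [-5.2, 5.7, -0.3]
gripper_width: 23.8
```

```bash
python3 -c "
from h import *
look('s8');p=read_state()['position']-[553,110.2,0];a=np.degrees(np.arctan2(p[1],p[0]))-360;print(a,np.hypot(*p[:2]))
arc(a,a-92,11,start=(p+[553,110.2,0])[:2],c=(553.0,110.2),dz=1.65)"
```

```text
(7, 16, 0.565) 7.45 [507.9 140.8 224.6] [-3.48  5.28 -0.87] 23.298234482678303
-214.18467513906543 54.464619651804284
[[0.0, -0.66, -0.45, 0.015, 0.0, 0.0, 0.0], [0.0, -0.55, -0.59, 0.015, 0.0, 0.0, 0.0], [0.0, -0.46, -0.66, 0.015, 0.0, 0.0, 0.0], [0.0, -0.36, -0.71, 0.015, 0.0, 0.0, 0.0], [0.0, -0.25, -0.77, 0.015, 0.0, 0.0, 0.0], [0.0, -0.13, -0.79, 0.015, 0.0, 0.0, 0.0], [0.0, -0.02, -0.8, 0.015, 0.0, 0.0, 0.0], [0.0, 0.09, -0.79, 0.015, 0.0, 0.0, 0.0], [0.0, 0.21, -0.78, 0.015, 0.0, 0.0, 0.0], [0.0, 0.33, -0.73, 0.015, 0.0, 0.0, 0.0], [0.0, 0.42, -0.68, 0.015, 0.0, 0.0, 0.0]] end [585.4451845 154.6016077]
```

Emit:
servo_tool:
  rows:
    - [0,-0.68,-0.43,0.015,0,0,0]
    - [0,-0.57,-0.59,0.015,0,0,0]
    - [0,-0.48,-0.66,0.015,0,0,0]
    - [0,-0.36,-0.71,0.015,0,0,0]
    - [0,-0.25,-0.77,0.015,0,0,0]
    - [0,-0.13,-0.79,0.015,0,0,0]
    - [0,-0.02,-0.8,0.015,0,0,0]
    - [0,0.09,-0.79,0.015,0,0,0]
    - [0,0.21,-0.78,0.015,0,0,0]
    - [0,0.33,-0.73,0.015,0,0,0]
    - [0,0.42,-0.68,0.015,0,0,0]
    - [0,0,0,0,0,0,0]

```text
clock: 8.65
position: [587.4, 152.1, 223.8]
ee_rot: [-0.707, 0.707, -0.001, 0.001]
contact_force: [3.6, 1.9, 0.4]
gripper_width: 23.4
```

```bash
python3 -c "
from h import *
look('s9');p=read_state()['position']-[553,110.2,0];a=np.degrees(np.arctan2(p[1],p[0]))-360;print(a,np.hypot(*p[:2]))
arc(a,-399.2,11,start=(p+[553,110.2,0])[:2],c=(553.0,110.2),dz=1)"
```

```text
(2, 7, 0.592) 8.7 [587.1 152.3 223.9] [ 3.77  3.08 -0.42] 23.626920182797175
-308.98323870180786 54.175815769909285
[[0.0, 0.47, -0.63, 0.009, 0.0, 0.0, 0.0], [0.0, 0.62, -0.49, 0.009, 0.0, 0.0, 0.0], [0.0, 0.67, -0.4, 0.009, 0.0, 0.0, 0.0], [0.0, 0.73, -0.3, 0.009, 0.0, 0.0, 0.0], [0.0, 0.77, -0.19, 0.009, 0.0, 0.0, 0.0], [0.0, 0.78, -0.08, 0.009, 0.0, 0.0, 0.0], [0.0, 0.78, 0.03, 0.009, 0.0, 0.0, 0.0], [0.0, 0.78, 0.15, 0.009, 0.0, 0.0, 0.0], [0.0, 0.74, 0.25, 0.009, 0.0, 0.0, 0.0], [0.0, 0.7, 0.35, 0.009, 0.0, 0.0, 0.0], [0.0, 0.65, 0.46, 0.009, 0.0, 0.0, 0.0]] end [595.58162744  75.41248847]
```

Emit:
servo_tool:
  rows:
    - [0,0.46,-0.65,0.01,0,0,0]
    - [0,0.62,-0.49,0.01,0,0,0]
    - [0,0.67,-0.4,0.01,0,0,0]
    - [0,0.73,-0.3,0.01,0,0,0]
    - [0,0.77,-0.19,0.01,0,0,0]
    - [0,0.78,-0.08,0.01,0,0,0]
    - [0,0.78,0.03,0.01,0,0,0]
    - [0,0.78,0.15,0.01,0,0,0]
    - [0,0.74,0.25,0.01,0,0,0]
    - [0,0.7,0.35,0.01,0,0,0]
    - [0,0.65,0.46,0.01,0,0,0]
    - [0,0,0,0,0,0,0]

```text
clock: 9.9
position: [593.7, 72.8, 222.8]
ee_rot: [-0.707, 0.708, -0.001, -0.001]
contact_force: [4.2, -6.3, 0.2]
gripper_width: 23.6
```

Emit:
servo_tool:
  rows:
    - [0,0,0,0,0,0,0]
    - [0,0,0,0,0,0,0]
    - [0,0,0,0,0,0,0]

```text
clock: 10.2
position: [593.7, 72.8, 222.5]
ee_rot: [-0.707, 0.708, -0.001, -0.002]
contact_force: [3.6, -4.7, -0.5]
gripper_width: 24.0
```

```bash
python3 -c "
from h import *
look('s10');snap('side','side10');s=read_state();p=s['position']-[553,110.2,0];a=np.degrees(np.arctan2(p[1],p[0]));print(a,np.hypot(*p[:2]),s['joint_vel'].round(4))
F=lambda f,b:cv2.resize(cv2.imread(f'pics/{f}.png')[b[0]:b[0]+75,b[1]:b[1]+75],(300,300),interpolation=cv2.INTER_CUBIC)
a=np.hstack([F(f,(170,232)) for f in ('s3','s10')]);b=np.hstack([F(f,(155,250)) for f in ('side6','side10')])
cv2.imwrite('pics/c5.png',np.vstack([a,b]))"
```

```text
(5, 2, 0.581) 10.25 [593.7  72.9 222.6] [ 3.21 -4.97 -0.22] 23.59542960056905
-42.54084854132293 55.260635409138246 [ 0.0011  0.0015  0.0002 -0.001  -0.0015 -0.0015]
```

View pics/c5.png

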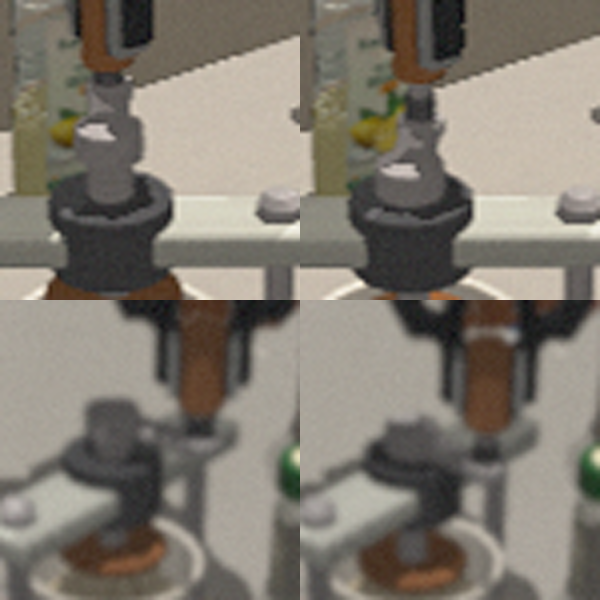

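The hub is now about 10 px (roughly 20 mm) below its pre-drop height. The grip is at −42.5° (crank about 6.34 rad), at rest and still held.

```bash
python3 -c "
from h import *
print(job_done())"
```

```text
the job is handed in; nothing more can be done
None
```

I gripped the crank's hand grip and turned it backward about 66° until the spindle dropped. I then turned it forward one full turn and handed the job in at about 10.3 s with the fingers still closed on the grip. `job_done()` gives no verdict, so these are my own checks:

- **Drop:** I saw it in both the scene and side pictures: the crank hub sank about 4 px, roughly 8–10 mm. An automatic image match I tried missed it, and the force signal was too noisy to settle it, so I relied on the enlarged pictures. To confirm, I turned back 3° further, to about −0.18 rad, well short of the −1.3 rad limit.
- **Crank at the end:** it stands at about 6.34 rad, worked out from the grip's position (limits 5.68 to 6.83), and the arm joints were still.
- **Spindle at the end:** the hub was about 10 px lower than before the drop, roughly 20 mm (it had to be at least 16 mm).
- **Grip:** the fingers were closed at 23.6 mm on the 25 mm sleeve, with about 6 N of sideways load at the tool.
- **Things round the press:** the fingers stayed above 200 mm throughout and went nowhere near the jars or brush. I did not measure those again at the end.

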